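Pop the fuse hatch of a bench control box

TASK

Open the fuse hatch on the control box with the yellow hatch: press down once on the white spot near the hatch's free edge with closed fingertips until the push-push latch lets go, then back off straight up so that the hatch springs up by itself, and see that it stays standing open. Do not push the raised hatch back, and do not shift or lift either box, press a red stop button, open or press the blue hatch, or disturb the tools lying around.

Things in the scene. Friction and masses are not known exactly. Their poses are not given: they have to be found in the camera images.
- yellow_box: Grey control box, 160 mm (its x) by 104 (its y) by 72 high, 2 to 3 kg, loose on rubber feet. Origin: centre of its underside. On top, over its -x half, a yellow hatch 68 by 52 mm; on the other half, at x = 40, y = -12 mm, a red stop button 30 mm across, 18 mm high. This is the one to open; it may stand left or right.
- blue_box: Grey control box, 160 mm (its x) by 104 (its y) by 72 high, 2 to 3 kg, loose on rubber feet. Origin: centre of its underside. On top, over its -x half, a blue hatch 68 by 52 mm; on the other half, at x = 40, y = -12 mm, a red stop button 30 mm across, 18 mm high. The same as the yellow one but for the colour: to be left alone.
- yellow_pad (a point): Centre of the white spot (18 mm across) on top of the yellow hatch, where to press: in the middle of its width, 52 mm from the hinge and 16 mm from the free edge; when shut, 77 mm above the bench and 50 mm from the box's centre towards its -x. It moves with the hatch.
- yellow_hatch (a joint): Angle (rad). About 0 (up to 0.02): latched, lying level. Negative: pressed in. Positive: open, up to its stop at 1.40, nearly upright. The spot yields at about 3 N; the latch lets go about 4 mm down and a firm stop follows at about 6 mm: press to 5 or 6 N. Once freed, a damped spring swings it up in about 2 s, the spot rising at first at up to 90 mm/s: leave straight up by 150 mm or more. Pushed down again, it latches shut.
- yellow_hinge (a point): Middle of the yellow hatch's hinge, which runs along the box's y, in the level of the box's top face (72 mm above the bench), 2 mm from the box's centre. The hatch is a flat panel 5 mm thick; shut, it lies wholly above the top face; open, its edge reaches 67 mm above it.
- blue_hatch (a joint): Angle (rad). About 0 (up to 0.02): latched, lying level. Negative: pressed in. Positive: open, up to its stop at 1.40, nearly upright. The same latch; it must stay latched shut.
- yellow_stop (a joint): Red stop button on the yellow box: 0 is up, 0.006 m fully pressed (5 N). Not to be pressed.
- blue_stop (a joint): Red stop button on the blue box: 0 is up, 0.006 m fully pressed (5 N). Not to be pressed.
- tape_roll: Roll of blue masking tape lying flat: 104 mm across, bore 76 mm, 36 mm high. Origin: centre of its underside. Loose, to be left alone.
- tape_measure: Grey tape measure, 66 by 36 by 58 mm high. Origin: centre of its underside. Loose, to be left alone.
- screwdriver: Red-handled screwdriver, 180 mm long, lying on the bench along its x. Loose, to be left alone.
Things that resemble listed ones, but are neither listed nor needed, are in the scene too. Leave any green or orange look-alike of the yellow_box alone.

How it is judged (in metres and radians):
On the way, in this order (a step that is already met when the one before it is completed fails the run):
1. the yellow hatch is pressed in past its latching point by the fingertips on the white spot (within 25 mm) (value of joint yellow_hatch below -0.05 rad and horizontal distance between the grasp point and yellow_pad below 0.025 m and contact force between the fingers and yellow_hatch above 0.5 N), for 0.02 s.
2. the yellow hatch has sprung up (value of joint yellow_hatch above 1.25 rad), for 0.2 s.
At the end, for the whole second after the job is handed in: The yellow hatch stands open (beyond 1.25 rad of 1.40) and still; the blue hatch is latched shut (within 0.05 rad); both stop buttons are up; neither box has moved more than 15 mm, nor any tool more than 20 mm (value of joint yellow_hatch above 1.25 rad and velocity of joint yellow_hatch between -0.1 and 0.1 rad/s and value of joint blue_hatch between -0.03 and 0.05 rad and value of joint each of yellow_stop, blue_stop below 0.002 m and distance of each of yellow_box, blue_box from where it was at the start of the episode below 0.015 m and distance of each of tape_roll, tape_measure, screwdriver from where it was at the start of the episode below 0.02 m); the robot touches nothing.
It fails at once if the raised yellow hatch is pushed back or gripped (over 5 N) ((value of joint yellow_hatch above 0.3 rad and velocity of joint yellow_hatch below -0.2 rad/s) or (value of joint yellow_hatch above 0.6 rad and contact force between the arm and yellow_hatch above 5 N)).
It fails at once if the blue hatch is pressed in or opened (value of joint blue_hatch below -0.03 rad or value of joint blue_hatch above 0.1 rad).
It fails at once if a red stop button is pressed (value of joint any of yellow_stop, blue_stop above 0.003 m).
It fails at once if a control box is shifted more than 15 mm or lifted (distance of any of yellow_box, blue_box from where it was at the start of the episode above 0.015 m or height (world z) of any of yellow_box, blue_box above 0.008 m).
It fails at once if a tool on the bench is moved more than 20 mm (distance of any of tape_roll, tape_measure, screwdriver from where it was at the start of the episode above 0.02 m).
It also fails if it takes over 32 s, if anything falls off the work surface, if the arm or the gripper's body presses on something with over 40 N, if the wrist force passes 120 N, or if a joint passes its speed limit or range.

ROBOT

A 6-joint arm with a two-finger parallel gripper is mounted at the origin on the work surface. World frame = base frame: x ahead of the robot, y to its left, z up, the work surface at z = 0. Lengths are in mm, angles in rad, forces in N, time in s.
With the tool pointing down it reaches from about 325 to 850 mm from the base axis. Payload 4.4 kg.
Tool frame: the origin (TCP) lies midway between the tips of the shut fingers; the grasp point (between the pads) lies robot.hold_point_z behind it (robot.hold_point_z is the distance from the TCP to the grasp point, in mm); z points along the fingers, y is the direction in which the jaws open and shut (so a half turn about z gives the same grasp; the last joint's range is limited). The gripper opens to 94 mm and grips with 3 to 60 N. Pads are 16 mm wide; open, the fingers measure 119 mm over their backs; the gripper's body (75 mm by 177 mm) begins 78 mm behind the grasp point.
Start: joints at [0.988, 0.207, 1.542, -0, 1.393, -0.15], TCP at [241.173, 521.98, 205.447] pointing down, gripper open.
Joint ranges: [-2.73, 2.73], [-0.86, 2.22], [0.23, 2.46], [-1.11, 4.25], [0.08, 2.63], [-2.82, 2.82]. Speed limits (rad/s): [2.79, 2.79, 3.14, 3.14, 3.14, 3.14].

INTERFACE

Orientations are given as a unit quaternion [x, y, z, w].
In Python, from station import robot, grab_frame, models gives the robot as it stands. The module is installed in compiled form; this text tells all that it offers.
- The arm moves only by the tool arm_command, never from a script. Its argument "motion" is a list of rows, each a list of 2 entries, a list of its own where there are three numbers: the shift along the tool's x, y, z in m, then the turn about the tool's z in degrees. A call has 1 to 20 rows; each row shifts and turns the commanded pose from where the row before left it, along the tool's axes as they then stand; what a row does not reach is not made up. A row lasts 1/8 s, in which the tool goes at most 62.5 mm and 10.7 degrees, less where a joint would pass 70% of its speed; a pose out of reach is approached as far as the arm can. A call is refused whole if a number of a shift passes 0.0625 or a number of a turn 10.7, either way. A call with a gripper value outside its range is refused whole. "fingers" is the finger opening in m, from 0 to 0.094, set as the call begins (left out, the last holds). The fingers move at their own pace and stop on an object; "force" is the grip in N (left out, the last holds). Time passes only in rows, so rows that do not move let the fingers close. It gives the time, the measured TCP pose, the force and the opening at its end, in the units of the state.
- robot.get_obs(): the state, without advancing time (a new reading comes with each control period).
- grab_frame(name): name is "side" or "top" or "wrist"; returns a dict with "image" (384x512x3 uint8, red, green, blue), "mtx" (3x3 intrinsics, pixels), "rvec" (rotation vector, rad) and "tvec" (3), from world to camera coordinates, as OpenCV has them; the wrist camera has in their place "tool_from_camera" (4x4, takes a point from camera to tool coordinates, whose origin is the TCP and whose axes are the flange's). Camera axes: x right, y down, z forward; pixel columns grow to the right and rows downward; lengths in mm; the calibration is good to about 2 mm. A picture is of the moment at which its call begins: read the wrist's pose just before it. There is no depth.
- robot.close_job(): hands the job in, once; it reports no verdict.
Trained networks look in a picture, given as the dict that the camera call returned (one of the last four; its "shot" number tells which), for a name from the list of things; names that differ only in an ending like _2 or _b are one class to them, and where a whole thing is asked for, a point or a joint stands for the part that bears it (a point fixed in the world has none). Each returns a list of dicts, best first, with "score" (0 to 1); they miss things now and then, are a little off and sometimes report something else, mostly with a low value. They report only what shows in the picture. A call takes as long as a camera call. They do not tell look-alikes from the thing itself.
- models.cut_out(picture, target): "mask" (384x512 bool, what is visible of it).
- models.pinpoint(picture, target): "at" ([x, y, z] in mm, in the coordinates of the camera as it stood for that picture, good to about 4 mm: a listed point, or the origin of a listed thing).
The state is a dict: "time_s": time; "joints": joint angles; "joint_velocities": joint speeds; "joint_efforts": joint torques, N m; "tcp_pos": TCP position; "orientation": TCP orientation; "ft_force": force on the tool from outside, world axes, zero at the start; "ft_torque": the same for the moment, N m; "finger_gap": finger opening in mm.
Only numpy, scipy, OpenCV 4.12 (cv2) and the standard library are available. Lean on these libraries where they do the work, as an engineer would, in place of code of your own. Each camera call takes 0.05 s, during which the arm holds its last target.

## Working session

There is one attempt and no reset: what is moved stays moved. The work goes in short steps, Python scripts to look and compute and a tool call to move; the robot and the scene stay as the last step left them, time stands still between calls to the robot, and variables do not carry over. Pictures are saved under pics/ and viewed, and the job is handed in when it is done.

Besides the shell and the picture viewer there is one more tool, called as name(argument=value, ...) on one line, values as JSON. arm_command: Moves the arm, as the interface text tells. Its arguments: {"type":"object","properties":{"motion":{"type":"array","items":{"type":"array"}},"fingers":{"type":"number"},"force":{"type":"number"}},"required":["motion"]}

```bash
mkdir -p pics
cat > h.py <<'E'
import numpy as np, cv2
from station import robot, grab_frame, models
from scipy.spatial.transform import Rotation as R
def cam(n):
    o=robot.get_obs(); f=grab_frame(n)
    if n=="wrist":
        T=np.eye(4);T[:3,:3]=R.from_quat(o["orientation"]).as_matrix();T[:3,3]=o["tcp_pos"]
        W=T@np.array(f["tool_from_camera"])
    else:
        C=np.eye(4);C[:3,:3]=cv2.Rodrigues(np.array(f["rvec"],float))[0];C[:3,3]=np.ravel(f["tvec"]);W=np.linalg.inv(C)
    return f,W
def save(f,name): cv2.imwrite("pics/"+name,f["image"][:,:,::-1])
def toW(W,p): return W[:3,:3]@np.array(p)+W[:3,3]
def px2w(f,W,u,v,z):
    d=W[:3,:3]@np.linalg.inv(np.array(f["mtx"]))@[u,v,1]; return W[:3,3]+d*(z-W[2,3])/d[2]
def w2px(f,W,p):
    q=np.array(f["mtx"])@(W[:3,:3].T@(np.array(p)-W[:3,3])); return q[:2]/q[2]
E
python3 - <<'E'
from h import *
o=robot.get_obs(); print(o["tcp_pos"],o["orientation"],o["time_s"],o["finger_gap"],robot.hold_point_z)
for n in ("top","side"):
    f,W=cam(n); save(f,n+"1.png"); print(n,W[:3,3].round())
    for t in ("yellow_box","yellow_pad","yellow_hinge","blue_box","tape_roll","tape_measure","screwdriver"):
        for r in models.pinpoint(f,t): 
            w=toW(W,r["at"]); print(t,round(r["score"],2),w.round(),w2px(f,W,w).round())
E
```

```text
[240.72619377 521.30918638 204.29245742] [ 2.14707030e-01  9.76677851e-01 -1.05138891e-03 -4.01011086e-04] 0.0 93.8374017837549 18.8
top [ 207.  170. 1594.]
yellow_box 0.82 [418. 413.  -2.] [187. 214.]
yellow_box 0.79 [202. 334.   2.] [211. 280.]
yellow_box 0.75 [470. 206.   2.] [249. 198.]
yellow_box 0.62 [400. 637.   3.] [120. 221.]
yellow_pad 0.87 [436. 669.  80.] [103. 207.]
yellow_pad 0.78 [251. 328.  80.] [210. 264.]
yellow_pad 0.62 [447. 451.  77.] [172. 202.]
yellow_pad 0.53 [421. 227.  78.] [242. 209.]
yellow_hinge 0.94 [415. 411.  73.] [184. 212.]
yellow_hinge 0.74 [393. 637.  73.] [113. 220.]
yellow_hinge 0.73 [471. 204.  70.] [249. 194.]
yellow_hinge 0.55 [203. 338.  74.] [207. 279.]
blue_box 0.95 [ 495. -219.    2.] [376. 188.]
tape_roll 0.65 [571.  11.   3.] [307. 167.]
tape_measure 0.85 [442.   9.   1.] [308. 205.]
tape_measure 0.58 [470. 204.   3.] [250. 198.]
screwdriver 0.47 [742.  30.   1.] [300. 119.]
side [ 317. -611.  927.]
yellow_box 0.95 [397. 640.  -1.] [218. 123.]
yellow_box 0.85 [208. 337.  -2.] [176. 177.]
yellow_box 0.83 [425. 413.  -1.] [231. 157.]
yellow_box 0.64 [468. 212.   0.] [250. 193.]
yellow_pad 0.78 [252. 336.  77.] [186. 160.]
yellow_pad 0.66 [453. 451.  79.] [237. 134.]
yellow_pad 0.58 [421. 225.  78.] [237. 176.]
yellow_hinge 0.91 [471. 210.  77.] [252. 178.]
yellow_hinge 0.77 [420. 410.  72.] [230. 143.]
yellow_hinge 0.66 [395. 643.  71.] [217. 109.]
yellow_hinge 0.64 [204. 336.  76.] [172. 162.]
blue_box 0.93 [ 495. -219.   -2.] [286. 306.]
tape_roll 0.63 [570.   7.   1.] [292. 235.]
tape_measure 0.82 [438.  13.   3.] [252. 239.]
screwdriver 0.49 [748.  29.   1.] [342. 223.]
```

Run:
```python
import cv2
a=cv2.imread("pics/top1.png")[90:310,60:460]; cv2.imwrite("pics/top1c.png",cv2.resize(a,(800,440),interpolation=cv2.INTER_CUBIC))
a=cv2.imread("pics/side1.png")[80:340,120:400]; cv2.imwrite("pics/side1c.png",cv2.resize(a,(640,594),interpolation=cv2.INTER_CUBIC))
```

```text
(no output)
```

View pics/top1c.png

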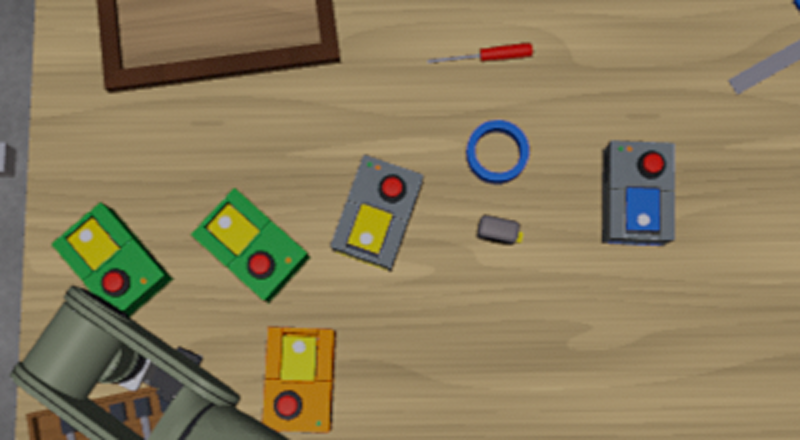

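View pics/side1c.png

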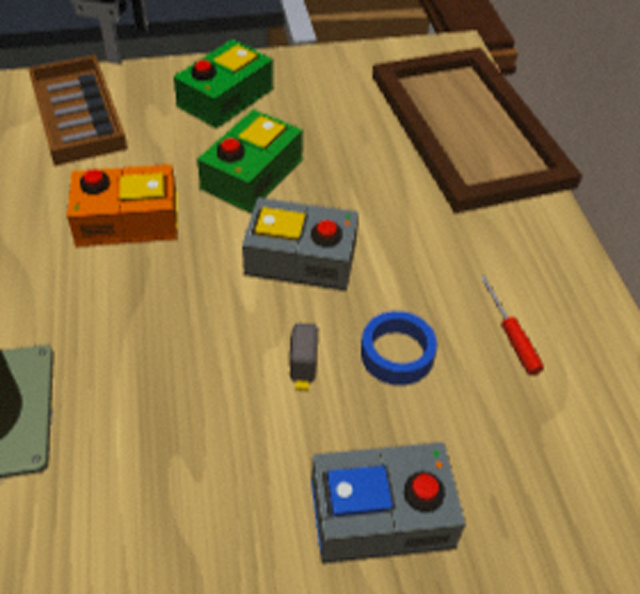

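Yellow-hatch look-alikes in the top view:
- green box, pad at (103,207)
- green box, pad at (172,202)
- orange box, pad at (210,264)
- grey box, pad at (242,209)

The task asks for the grey one. Its pad is at about (421,226,78), and both cameras agree.

Run:
```python
from h import *
f,W=cam("top"); im=f["image"][:,:,::-1].copy()
p=w2px(f,W,[421,226,77]); print(p)
c=cv2.resize(im[160:235,215:290],(600,600),interpolation=cv2.INTER_CUBIC)
cv2.circle(c,tuple(int(x) for x in ((p-[215,160])*8)),6,(255,0,255),1); cv2.imwrite("pics/crop.png",c)
```

```text
[242.56896932 209.16654839]
```

View pics/crop.png

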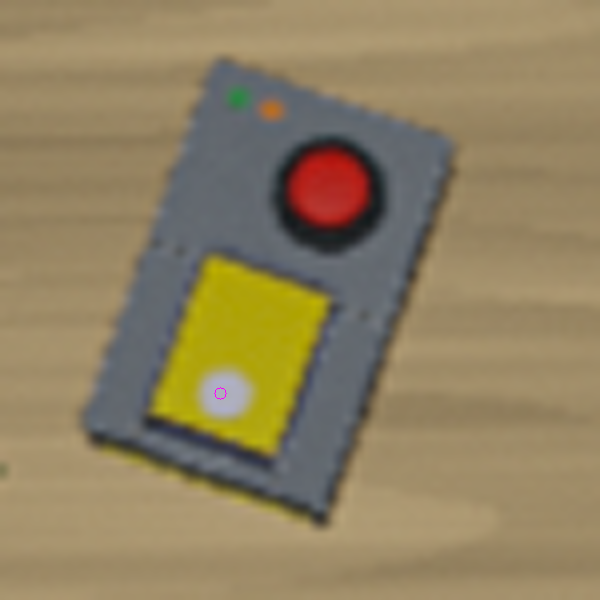

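arm_command(motion=[[[-0.0287,-0.0193,0],0],[[-0.0287,-0.0193,0],0],[[-0.0287,-0.0193,0],0],[[-0.0287,-0.0193,0],0],[[-0.0287,-0.0193,0],0],[[-0.0287,-0.0193,0],0],[[-0.0287,-0.0193,0],0],[[-0.0287,-0.0193,0],0],[[-0.0287,-0.0193,0],0],[[-0.0287,-0.0193,0],0],[[0,0,0],0],[[0,0,0],0]], fingers=0, force=20)

```text
time_s: 2.35
tcp_pos: [420.5, 226.8, 205.5]
orientation: [0.215, 0.977, 0.0, -0.0]
ft_force: [0.2, -0.3, -1.6]
finger_gap: 0.4
```

The crop shows the grey box with the yellow hatch, and the projected point lands on the white spot at (242.6,209.2). Next is a check from the wrist camera.

Run:
```python
from h import *
f,W=cam("wrist"); save(f,"w1.png")
for t in ("yellow_pad","yellow_hinge"):
    for r in models.pinpoint(f,t):
        w=toW(W,r["at"]); print(t,round(r["score"],2),w.round(1),w2px(f,W,w).round())
m=(f["image"].min(2)>150).astype('uint8'); n,l,s,c=cv2.connectedComponentsWithStats(m)
for i in range(1,n):
    if s[i,4]>150: print(s[i],c[i].round(1),px2w(f,W,*c[i],77).round(1))
```

```text
yellow_pad 0.82 [427.5 227.3  76.7] [260. 189.]
yellow_pad 0.63 [453.2 452.6  79.6] [499. 113.]
yellow_hinge 0.69 [423.3 413.7  72. ] [443. 101.]
[487 107  20  20 299] [496.7 116.3] [455.8 451.3  77. ]
[248 180  19  18 257] [256.7 188.2] [425.4 225.1  77. ]
```

View pics/w1.png

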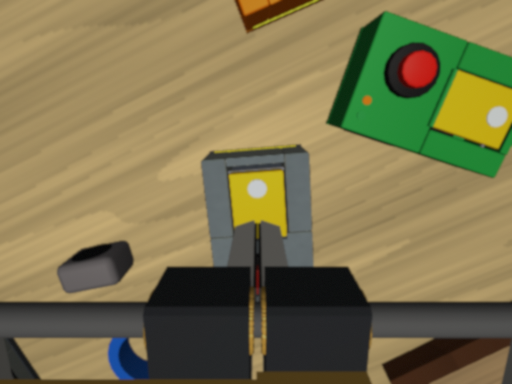

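Wrist view: the spot is at (257,188), giving (425,225) at z=77, within 4 mm of the other two estimates. I take (423,226) and descend.

arm_command(motion=[[[-0.002,0,0.02],0],[[0,0,0.02],0],[[0,0,0.02],0],[[0,0,0.02],0],[[0,0,0.02],0],[[0,0,0.012],0],[[0,0,0.008],0],[[0,0,0.002],0],[[0,0,0],0],[[0,0,0],0]])

```text
time_s: 3.75
tcp_pos: [423.2, 225.7, 84.1]
orientation: [0.215, 0.977, 0.0, 0.001]
ft_force: [0.5, -0.2, 0.3]
finger_gap: 0.6
```

arm_command(motion=[[[0,0,0.002],0],[[0,0,0.002],0],[[0,0,0.002],0],[[0,0,0.001],0],[[0,0,0.001],0],[[0,0,0],0]])

```text
time_s: 4.5
tcp_pos: [422.4, 225.6, 75.5]
orientation: [0.215, 0.977, -0.0, -0.0]
ft_force: [-1.8, -0.7, 2.4]
finger_gap: 0.6
```

arm_command(motion=[[[0,0,0.001],0],[[0,0,0.001],0],[[0,0,0.001],0],[[0,0,0],0]])

```text
time_s: 5.0
tcp_pos: [422.5, 225.6, 72.3]
orientation: [0.215, 0.977, 0.0, -0.0]
ft_force: [-2.0, -1.0, 2.5]
finger_gap: 0.7
```

arm_command(motion=[[[0,0,0.001],0],[[0,0,0],0]])

```text
time_s: 5.25
tcp_pos: [422.5, 225.7, 72.0]
orientation: [0.215, 0.977, -0.0, -0.0]
ft_force: [-3.8, 0.9, 7.2]
finger_gap: 0.4
```

The force has reached 7 N, so this is the firm stop. I back off straight up.

arm_command(motion=[[[0,0,-0.03],0],[[0,0,-0.045],0],[[0,0,-0.045],0],[[0,0,-0.045],0],[[0,0,-0.03],0],[[0,0,-0.01],0],[[0,0,0],0],[[0,0,0],0],[[0,0,0],0],[[0,0,0],0],[[0,0,0],0],[[0,0,0],0],[[0,0,0],0],[[0,0,0],0],[[0,0,0],0],[[0,0,0],0],[[0,0,0],0],[[0,0,0],0],[[0,0,0],0],[[0,0,0],0]])

```text
time_s: 7.75
tcp_pos: [422.6, 225.6, 276.4]
orientation: [0.215, 0.977, -0.0, -0.0]
ft_force: [0.3, 0.4, -0.3]
finger_gap: 0.4
```

Run:
```python
from h import *
f,W=cam("side"); save(f,"s2.png")
for t in ("yellow_pad","yellow_box","blue_box"):
    for r in models.pinpoint(f,t): print(t,round(r["score"],2),toW(W,r["at"]).round())
a=f["image"][80:340,120:400,::-1]; cv2.imwrite("pics/s2c.png",cv2.resize(a,(640,594),interpolation=cv2.INTER_CUBIC))
f,W=cam("wrist"); save(f,"w2.png"); print(robot.get_obs()["time_s"],robot.get_obs()["ft_force"])
```

```text
yellow_pad 0.68 [466. 207. 125.]
yellow_pad 0.55 [253. 336.  79.]
yellow_box 0.97 [465. 212.   2.]
yellow_box 0.69 [394. 638.   3.]
yellow_box 0.64 [423. 413.  -4.]
yellow_box 0.64 [210. 336.   0.]
yellow_box 0.36 [ 494. -216.   -2.]
blue_box 0.74 [ 496. -219.    2.]
8.0 [ 0.50430937 -0.08785241 -0.36787578]
```

View pics/s2c.png

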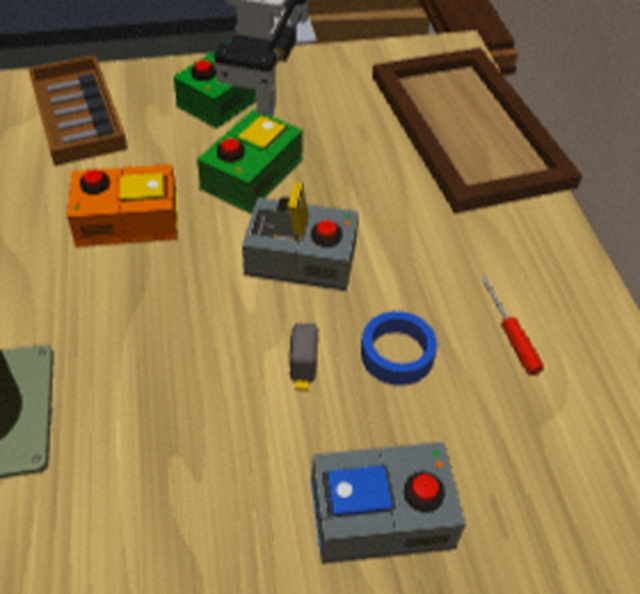

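View pics/w2.png

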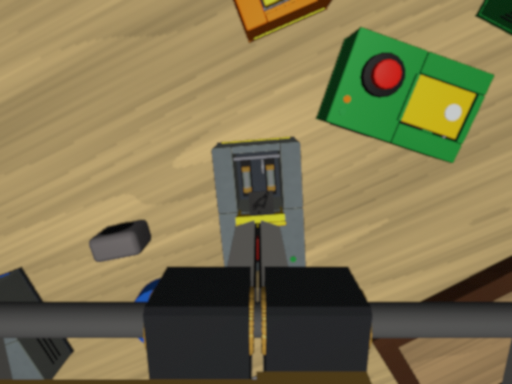

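The hatch stands nearly upright: side crop at (298,212), wrist view at (260,219). The pad is at z of about 125 against an expected 123 or so. I wait a second, check it is still, and hand in.

arm_command(motion=[[[0,0,0],0],[[0,0,0],0],[[0,0,0],0],[[0,0,0],0],[[0,0,0],0],[[0,0,0],0],[[0,0,0],0],[[0,0,0],0]])

```text
time_s: 9.0
tcp_pos: [422.6, 225.6, 276.4]
orientation: [0.215, 0.977, -0.0, -0.0]
ft_force: [0.2, 0.1, 0.0]
finger_gap: 0.6
```

Run:
```python
from h import *
f,W=cam("side"); save(f,"s3.png")
d=cv2.absdiff(cv2.imread("pics/s2.png"),cv2.imread("pics/s3.png")).max(2)
print((d[140:340]>40).sum(), robot.get_obs()["ft_force"])
for r in models.pinpoint(f,"yellow_pad"): print(round(r["score"],2),toW(W,r["at"]).round())
if (d[140:340]>40).sum()<15: robot.close_job(); print("closed")
```

```text
0 [-0.10200183  0.13954398  0.64537613]
0.44 [458. 451.  78.]
the job is handed in; nothing more can be done
closed
```

The yellow hatch on the grey box is open and standing, and the job was handed in at about 9 s of the 32 s allowed. I pressed the white spot once with closed fingertips at about (422, 226). I went down about 5 mm to the firm stop, where the force read about 7 N, slightly over the 5–6 N target, then backed off straight up by about 205 mm.

- **Hatch:** it stands nearly upright in the side and wrist pictures. The pad measured about 125 mm high, against about 123 mm expected at the 1.40 rad stop.
- **Stillness:** two side pictures about a second apart showed no change, and the force on the tool was about 0.
- **Everything else:** both grey boxes measured within about 5 mm of where they started, which is within measurement noise. The blue hatch, stop buttons and tools looked unchanged; I did not measure the tools again.
- **One miss:** in the last picture the network did not find the yellow box's pad, only a look-alike's with a low score of 0.44. For the final moment I relied on the unchanged picture instead.

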